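Hang the ear defenders on the pull-out rod

ROBOT

A 7-joint arm with a two-finger parallel gripper is mounted at the origin on the work surface. World frame = base frame: x ahead of the robot, y to its left, z up, the work surface at z = 0. Lengths are in m, angles in rad, forces in N, time in s.
With the tool pointing down it reaches from about 0.4 to 0.9 m from the base axis. Payload 5.5 kg.
Tool frame: the origin (TCP) lies at the very end of the fingers, on their centre line; the grasp point (between the pads) lies 19 mm behind it; z points along the fingers, y is the line along which they close (so a half turn about z gives the same grasp; the last joint's range is limited). The gripper opens to 85 mm and grips with 20 to 120 N. Pads are 22 mm wide; open, the fingers measure 114 mm over their backs; the gripper's body (76 mm by 85 mm) begins 54 mm behind the grasp point. The pads swing forward as they close: fully open they stand 13 mm farther back than shut.
Start: joints at [-1.027, 0.501, -0.427, 1.55, 0.221, 1.138, -0.21], TCP at [0.18, 0.625, 0.231] pointing down, gripper open.
Joint ranges: [-2.88, 2.88], [-0.31, 2.03], [-1.54, 1.56], [0.2, 2.42], [-1.41, 4.55], [0.19, 2.02], [-2.57, 2.57]. Speed limits (rad/s): [2.57, 2.57, 3.14, 3.14, 3.14, 3.14, 3.14].

INTERFACE

Orientations are given as a unit quaternion [x, y, z, w].
In Python, from cell import bot gives the robot as it stands.
- The arm moves only by the tool servo_tool, never from a script. Its argument "deltas" is one flat list of numbers, 5 for each row, row after row: the opening, from -1 (shut) to 1 (fully open), then the shift along the tool's x, y, z as a fraction of full scale, then the turn about the tool's z as a fraction of full scale. A call has 1 to 10 rows; each row is the pose to reach, as a shift and turn from the pose commanded when the call began, along the tool's axes at that moment; what a row does not reach only later rows make up. Full scale, the value 1, is 0.1 m for a shift and 30 degrees for a turn. A row lasts 1/12 s, in which the tool goes at most 41.7 mm and 7.16 degrees, less where a joint would pass 70% of its speed; a pose out of reach is approached as far as the arm can. A call with a number of a shift or a turn outside -1 to 1 is refused whole. A call with a gripper value outside its range is refused whole. The fingers move at their own pace and stop on an object; the grip force is fixed at half the most. Time passes only in rows, so rows that repeat a pose let the fingers close. It gives the time, the measured TCP pose, the force, the opening and the grip force at its end, in the units of the state.
- bot.read_state(): the state, without advancing time (a new reading comes with each control period).
- bot.read_camera(name): name is "scene" or "top" or "wrist"; returns the picture (400x640x3 uint8, red, green, blue); there is no depth.
- bot.camera_model(name): a dict with "mtx" (3x3 intrinsics, pixels), "k1" (the pictures are not rectified: a ray, as slopes to the right and down, at radius r is drawn at 1 + k1 r^2 times it, then the intrinsics apply), "extrinsics" (4x4, takes a point from world to camera coordinates). Camera axes: x right, y up, looking along -z (the intrinsics and any distortion apply to the point x, -y, -z); pixel columns grow to the right and rows downward; lengths in m; the calibration is good to about 2 mm. A picture is of the moment at which its call begins: read the wrist's pose just before it. camera_model takes no time and is no camera call; for the wrist camera it gives the pose at the moment of the call.
- bot.hand_in(): hands the job in; it is judged then, once.
The state is a dict: "t": time; "joint_positions": joint angles; "qvel": joint speeds; "tau": joint torques, N m; "tcp_pos": TCP position; "eef_rot": TCP orientation; "contact_force": force on the tool from outside, world axes, zero at the start; "moment": the same for the moment, N m; "width": opening from 0.0 (shut) to 1.0 (fully open); "gripper_force": force on a finger pad.
Only numpy, scipy, OpenCV 4.12 (cv2) and the standard library are available. Lean on these libraries where they do the work, as an engineer would, in place of code of your own. Each camera call takes 0.05 s, during which the arm holds its last target. There are 200 camera calls.

TASK

Pull the hanging rod on the small green drawer cabinet out towards the robot as far as it goes, then hang the ear defenders on it: the headband draped across the rod with one cup on each side, hanging free and at rest, and the rod left fully out. Leave the other things on the bench where they are.

Things in the scene. Friction and masses are not known exactly. Their poses are not given: they have to be found in the camera images.
- rack: Fixed green drawer cabinet 190 deep (x), 160 wide, 180 high; on top along its middle a green sleeve 44 wide, top at 220, front flush with the cabinet. A level rod slides out of the sleeve. Origin: on the bench under the middle of the bare rod when fully out; own +x runs along the rod into the cabinet, z up. Front face at own x = +82.5; rod axis at own y = 0, z = 200.
- rod (a joint): Round steel rod 14 thick: how far it is pulled out along the cabinet's own -x, in m: 0 = in (25 mm of bare rod between cabinet front and knob), 0.14 = at its stop (165 mm bare, own x of the cabinet -82.5 to +82.5). Stays where it is left; about 4 N of friction.
- rod_knob (a point): Middle of the black knob on the free end of the rod: a cylinder 26 in diameter and 24 long, coaxial with the rod (own axes as the cabinet's). Nothing beneath or beside it.
- muffs: Ear defenders, one rigid piece, upright on two grey cups, black headband arching over. 160 wide (own y), 186 high; cups 64 broad (x), 86 high, 84 free between them. Band's top: a pad 30 across (x), 64 long (y), 18 thick, bent down 12 deg either way; its middle's underside is 168, top 186 above origin. Origin on the bench midway between cups, z up. Hung, own x lies along the rod.
- muffs_crown (a point): Middle of the underside of the ear defenders' padded top block, the spot that rests on the rod (168 above muffs, same axes).
- wrench: Bystander: steel spanner 160 long lying on the bench. Origin under its middle.
- collar: Bystander: dark steel ring 70 across, 28 high, lying flat. Origin at its underside's centre.
- spool: Bystander: wooden spool 80 across, 80 high, upright. Origin at its underside's centre.
- can: Bystander: closed metal can 60 across, 130 high, upright. Origin at its underside's centre.
- bin: Bystander: open grey bin of bolts, 160 x 120 x 70 high. Origin at its underside's centre.
- hammer: Bystander: hammer lying on the bench. Origin under its middle.

How it is judged:
By the outcome, as a careful person would: the job done as asked, in the order asked, and still so for the second after the job is handed in, with the robot touching nothing.
It also fails if it takes over 59 s, if anything falls off the work surface, if the arm or the gripper's body presses on something with over 40 N, if the wrist force passes 120 N, or if a joint passes its speed limit or range.

## Working session

There is one attempt and no reset: what is moved stays moved. The work goes in short steps, Python scripts to look and compute and a tool call to move; the robot and the scene stay as the last step left them, time stands still between calls to the robot, and variables do not carry over. Pictures are saved under pics/ and viewed, at most 13 in all, crops included, and the job is handed in when it is done.

Besides the shell and the picture viewer there is one more tool, called after ">>>" as name(argument=value, ...) on one line, values as JSON. servo_tool: Moves the arm, as the interface text tells. Shift numbers are shares of 0.1 m and turn numbers shares of 30 degrees, none past 1 either way. Its arguments: {"type":"object","properties":{"deltas":{"type":"array","items":{"type":"number","minimum":-1,"maximum":1}}},"required":["deltas"]}

```bash
mkdir -p pics
cat > h.py <<'E'
import numpy as np,cv2
from cell import bot
def cam(n):
    m=bot.camera_model(n); return np.array(m["mtx"]),m["k1"],np.array(m["extrinsics"])
def ray(c,u,v):
    K,k1,E=c
    d=np.array([(u-K[0,2])/K[0,0],(v-K[1,2])/K[1,1]]); s=d.copy()
    for _ in range(30): s=d/(1+k1*(s@s))
    R,t=E[:3,:3],E[:3,3]
    w=R.T@np.array([s[0],-s[1],-1]); return -R.T@t,w/np.linalg.norm(w)
def atz(c,u,v,z):
    o,d=ray(c,u,v); return o+d*(z-o[2])/d[2]
def tri(*rs):
    A=sum(np.eye(3)-np.outer(d,d) for o,d in rs); b=sum((np.eye(3)-np.outer(d,d))@o for o,d in rs)
    p=np.linalg.solve(A,b); return p,[round(1000*np.linalg.norm(np.cross(p-o,d)),1) for o,d in rs]
def proj(c,p):
    K,k1,E=c; q=E[:3,:3]@np.asarray(p)+E[:3,3]; s=np.array([q[0],-q[1]])/-q[2]; s=s*(1+k1*s@s)
    return K[0,0]*s[0]+K[0,2],K[1,1]*s[1]+K[1,2]
def snap(n,f):
    im=bot.read_camera(n)[:,:,::-1]; cv2.imwrite(f"pics/{f}.png",im); return im
E
python3 - <<'E'
from h import *
a=snap("scene","s0");b=snap("top","t0")
for n in("scene","top"):
    K,k,E=cam(n);print(n,K.round(1).tolist(),k,(-E[:3,:3].T@E[:3,3]).round(3))
s=bot.read_state();print(s)
E
```

```text
scene [[404.9, 0.0, 321.3], [0.0, 404.9, 203.5], [0.0, 0.0, 1.0]] 0.02507613001216217 [1.5   0.426 0.887]
top [[403.2, 0.0, 322.3], [0.0, 403.2, 195.7], [0.0, 0.0, 1.0]] -0.040801094771272334 [ 0.388 -0.011  1.364]
{'t': 0.1, 'joint_positions': array([-1.02680404,  0.5017577 , -0.4267695 ,  1.55135393,  0.22080099,
        1.1383225 , -0.21035516]), 'qvel': array([ 0.00027771, -0.00109495, -0.0014595 , -0.00297828, -0.00162772,
       -0.00053531,  0.0001414 ]), 'tau': array([-1.05858111e-02, -5.70807374e+01, -5.83872780e+00, -2.81747800e+01,
        1.04412652e-02,  5.44323062e-03,  2.03906473e-05]), 'tcp_pos': array([0.18001125, 0.62391259, 0.23035393]), 'eef_rot': array([ 1.39954156e-01,  9.90157579e-01, -8.84112200e-04, -1.44059356e-04]), 'contact_force': array([-0.07536837, -0.03810427,  0.31052615]), 'moment': array([-0.02235892, -0.01085223,  0.00093486]), 'gripper_force': 0.0, 'width': 0.9988947333467648}
```

View pics/s0.png

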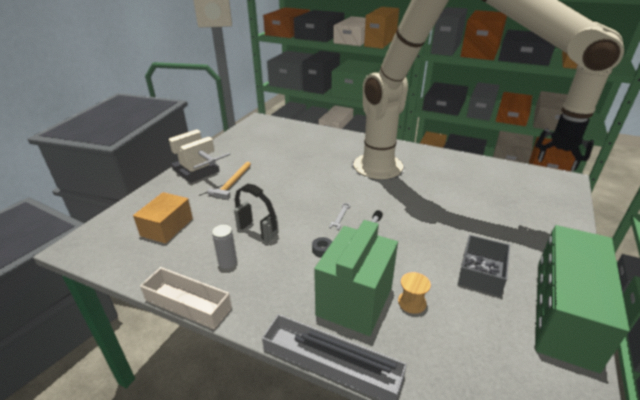

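View pics/t0.png

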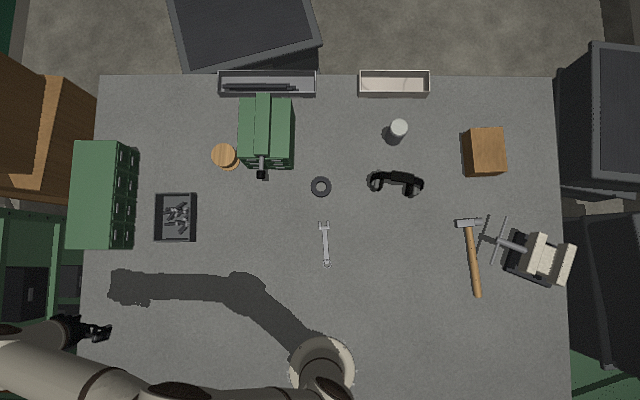

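The scene view has the muffs at about (257,210) and the cabinet at (357,275). In the top view the knob is at about (261,173) and the muffs at (396,183). I'll enlarge both for exact pixels.

Run:
```python
import cv2,numpy as np
t=cv2.imread("pics/t0.png");s=cv2.imread("pics/s0.png")
def z(i,x,y,w,h,k): return cv2.resize(i[y:y+h,x:x+w],(w*k,h*k),interpolation=cv2.INTER_CUBIC)
def lab(i,x,y,k):
    for a in range(0,i.shape[1],10*k): cv2.putText(i,str(x+a//k),(a,8),0,.3,(0,255,255),1); cv2.line(i,(a,10),(a,14),(0,255,255),1)
    for a in range(0,i.shape[0],10*k): cv2.putText(i,str(y+a//k),(0,a+4),0,.3,(0,255,255),1)
    return i
A=np.hstack([lab(z(t,230,85,70,100,5),230,85,5),lab(z(t,360,150,70,100,5),360,150,5)])
B=np.hstack([lab(z(s,315,195,90,100,4),315,195,4),lab(z(s,215,170,90,100,4),215,170,4)])
cv2.imwrite("pics/ct.png",A);cv2.imwrite("pics/cs.png",B)
```

```text
(no output)
```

View pics/ct.png

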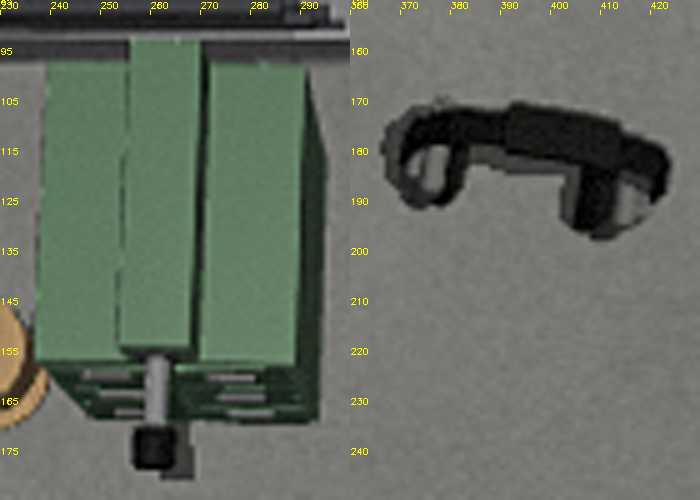

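View pics/cs.png

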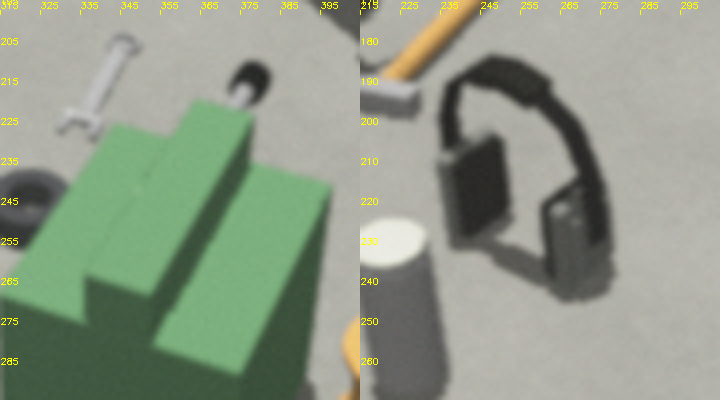

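The top crop shows the knob at u 256.4–265.4, v 170–179. The sleeve top's corners are (253.4,154.4), (268,154.4), (256.2,92.6) and (270,92.6), and the pad is centred at about (402.4,176.8). In the scene crop the knob is at (377.5,216) and the pad at (252.7,190).

Run:
```python
from h import *
from scipy.spatial.transform import Rotation as R
T=cam("top");S=cam("scene")
print("knob",tri(ray(T,260.9,174.4),ray(S,377.5,216)))
print("pad",tri(ray(T,402.4,176.8),ray(S,252.7,190)))
fl,fr,bl,br=[atz(T,*p,.22) for p in((253.4,154.4),(268,154.4),(256.2,92.6),(270,92.6))]
f=(fl+fr)/2;b=(bl+br)/2;d=b-f;print("sleeve",f,b,np.linalg.norm(d),np.linalg.norm(fl-fr),"yaw",np.degrees(np.arctan2(d[1],d[0])))
print([atz(T,*p,.18)[:2].round(3) for p in((289,158),(291.5,97.5),(237,157.5),(239.5,97.5))])
print("padz",atz(T,402.4,176.8,.186), [atz(T,*p,z)[:2].round(4) for p,z in (((392.4,170.2),.18),((414.2,174.4),.18),((412,183.2),.18),((391,179.2),.18))])
s=bot.read_state();M=R.from_quat(s["eef_rot"]).as_matrix();print(M.round(3))
print(cam("wrist")[2].round(3))
```

```text
knob (array([0.6041609 , 0.18304175, 0.19680723]), [np.float64(1.7), np.float64(1.7)])
pad (array([ 0.60404421, -0.23692875,  0.17143598]), [np.float64(3.3), np.float64(3.3)])
sleeve [0.65948931 0.18004781 0.22      ] [0.84793034 0.17891803 0.22      ] 0.18844441399197936 0.04261189714105742 yaw -0.3435071284505699
[array([0.658, 0.101]), array([0.849, 0.098]), array([0.659, 0.258]), array([0.848, 0.258])]
padz [ 0.60296966 -0.23709945  0.186     ] [array([ 0.6238, -0.2087]), array([ 0.6117, -0.2737]), array([ 0.585 , -0.2665]), array([ 0.5965, -0.2041])]
[[-0.961  0.277 -0.001]
 [ 0.277  0.961 -0.002]
 [ 0.    -0.002 -1.   ]]
[[ 0.277  0.961 -0.002 -0.65 ]
 [-0.921  0.265 -0.286  0.038]
 [-0.274  0.081  0.958 -0.379]
 [ 0.     0.     0.     1.   ]]
```

The knob is at about (0.604, 0.182, 0.20), with the rod already about 18 mm out. The muffs are at (0.604, -0.237) with yaw about -10.5°. I'll move towards the knob.

>>> servo_tool(deltas=[1,-0.5,-0.29,-0.3,-0.27,1,-1,-0.58,-0.6,-0.53,1,-1,-0.58,-0.6,-0.53,1,-1,-0.58,-0.6,-0.53])

```text
t: 0.43
tcp_pos: [0.2679, 0.5373, 0.294]
eef_rot: [0.005, 1.0, 0.0, 0.003]
contact_force: [0.7, -0.5, 0.2]
width: 1.004
gripper_force: 0.0
```

>>> servo_tool(deltas=[1,-0.5,-0.5,0,0,1,-1,-1,0,0,1,-1,-1,0,0,1,-1,-1,0,0])

```text
t: 0.77
tcp_pos: [0.3652, 0.4351, 0.2907]
eef_rot: [0.006, 1.0, -0.002, 0.001]
contact_force: [1.6, -0.9, -0.2]
width: 0.998
gripper_force: 0.0
```

>>> servo_tool(deltas=[1,-0.5,-0.5,0,0,1,-1,-1,0,0,1,-1,-1,0,0,1,-1,-1,0,0])

```text
t: 1.1
tcp_pos: [0.4644, 0.3341, 0.2907]
eef_rot: [0.006, 1.0, -0.002, 0.001]
contact_force: [0.4, -0.3, -0.2]
width: 0.999
gripper_force: 0.0
```

>>> servo_tool(deltas=[1,-0.5,-0.5,0,0,1,-1,-1,0,0,1,-1,-1,0,0,1,-1,-1,0,0])

```text
t: 1.43
tcp_pos: [0.5635, 0.2331, 0.2906]
eef_rot: [0.006, 1.0, -0.002, 0.001]
contact_force: [0.7, 0.1, -0.5]
width: 1.0
gripper_force: 0.0
```

>>> servo_tool(deltas=[1,0,-0.5,0,0,1,0,-0.52,0,0,1,0,-0.52,0,0,1,0,-0.52,0,0])

```text
t: 1.77
tcp_pos: [0.5589, 0.1873, 0.291]
eef_rot: [0.003, 1.0, -0.0, -0.0]
contact_force: [-0.7, 0.8, 0.3]
width: 0.999
gripper_force: 0.0
```

Run:
```python
from h import *
c=cam("wrist");s=bot.read_state();im=snap("wrist","w1")
print(s["tcp_pos"],s["joint_positions"].round(2),(-c[2][:3,:3].T@c[2][:3,3]).round(3))
for p in((.604,.182,.2),(.604,.182,.213),(.659,.18,.22),(.592,.195,.2),(.616,.195,.2)):print(p,proj(c,p))
```

```text
[0.55889278 0.18734733 0.29099174] [-0.15  0.32 -0.28  1.64  0.09  1.19  1.12] [0.487 0.189 0.434]
(0.604, 0.182, 0.2) (np.float64(311.71751453063814), np.float64(255.57215715463187))
(0.604, 0.182, 0.213) (np.float64(311.2928998886118), np.float64(263.5459086804351))
(0.659, 0.18, 0.22) (np.float64(309.46741831590367), np.float64(331.29671082830737))
(0.592, 0.195, 0.2) (np.float64(328.4684930806078), np.float64(241.34097156112318))
(0.616, 0.195, 0.2) (np.float64(328.39349585541333), np.float64(269.2332055087684))
```

View pics/w1.png

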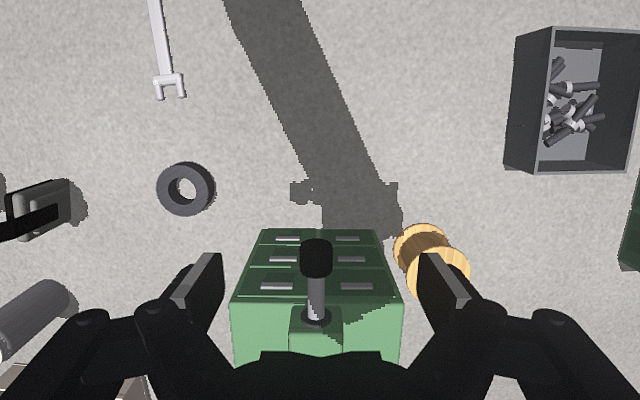

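The knob is at u 300–332, v 238–278, which gives x ≈ 0.605, y ≈ 0.185. I'll descend on it.

>>> servo_tool(deltas=[1,-0.3,0,0,0,1,-0.46,-0.03,0.3,0,1,-0.46,-0.03,0.6,0,1,-0.46,-0.03,0.6,0,1,-0.46,-0.03,0.6,0])

```text
t: 2.23
tcp_pos: [0.6028, 0.1867, 0.2295]
eef_rot: [0.0, 1.0, -0.0, -0.003]
contact_force: [-0.3, 0.0, 0.1]
width: 1.005
gripper_force: 0.0
```

>>> servo_tool(deltas=[1,0,0,0.25,0,1,0,0,0.5,0,1,0,0,0.5,0,-1,0,0,0.5,0,-1,0,0,0.5,0,-1,0,0,0.5,0,-1,0,0,0.5,0,-1,0,0,0.5,0,-1,0,0,0.5,0,-1,0,0,0.5,0])

```text
t: 3.07
tcp_pos: [0.6062, 0.1836, 0.1835]
eef_rot: [0.002, 1.0, -0.001, 0.001]
contact_force: [-0.8, -3.1, 6.8]
width: 0.283
gripper_force: 59.2
```

Knob gripped. Now I'll pull.

>>> servo_tool(deltas=[-1,0.1,0,0,0,-1,0.25,0,0,0,-1,0.4,0,0,0,-1,0.55,0,0,0,-1,0.7,0,0,0,-1,0.85,0,0,0,-1,1,0,0,0,-1,1,0,0,0])

```text
t: 3.73
tcp_pos: [0.5044, 0.1846, 0.1834]
eef_rot: [0.002, 1.0, -0.0, 0.001]
contact_force: [-3.6, -2.4, 8.6]
width: 0.283
gripper_force: 60.7
```

>>> servo_tool(deltas=[-1,0.05,0,0,0,-1,0.1,0,0,0,-1,0.14,0,0,0,-1,0.17,0,0,0,-1,0.2,0,0,0,-1,0.2,0,0,0,-1,0.2,0,0,0])

```text
t: 4.32
tcp_pos: [0.4871, 0.1848, 0.1834]
eef_rot: [0.002, 1.0, -0.0, 0.002]
contact_force: [0.6, -3.8, 9.2]
width: 0.284
gripper_force: 60.8
```

>>> servo_tool(deltas=[-1,0.03,0,0,0,-1,0.06,0,0,0,-1,0.06,0,0,0,-1,0.06,0,0,0])

```text
t: 4.65
tcp_pos: [0.4848, 0.1848, 0.1834]
eef_rot: [0.003, 1.0, 0.001, 0.005]
contact_force: [13.1, -2.1, -1.0]
width: 0.282
gripper_force: 60.2
```

>>> servo_tool(deltas=[-1,0.03,0,0,0,-1,0.04,0,0,0,-1,0.04,0,0,0,-1,0.04,0,0,0])

```text
t: 4.98
tcp_pos: [0.4847, 0.1848, 0.1835]
eef_rot: [0.003, 1.0, 0.002, 0.009]
contact_force: [24.6, -0.7, -12.2]
width: 0.28
gripper_force: 60.2
```

The rod is at its stop: 25 N with no further motion. I'll unload, open and rise.

>>> servo_tool(deltas=[-1,-0.04,0,0,0,-1,-0.07,0,0,0,-1,-0.07,0,0,0,1,-0.07,0,0,0,1,-0.07,0,0,0,1,-0.07,0,0,0,1,-0.07,0,0,0,1,-0.07,0,-0.3,0,1,-0.07,0,-0.7,0,1,-0.07,0,-1,0])

```text
t: 5.82
tcp_pos: [0.4815, 0.1858, 0.2829]
eef_rot: [0.001, 1.0, 0.0, -0.0]
contact_force: [1.9, 1.0, -0.1]
width: 0.996
gripper_force: 0.0
```

Run:
```python
from h import *
c=cam("wrist");s=bot.read_state();im=snap("wrist","w2");t=snap("top","t2")
print(s["tcp_pos"],s["joint_positions"].round(2),s["width"])
T=cam("top")
print([proj(T,p) for p in((.472,.184,.2),(.4845,.184,.213),(.5775,.184,.207))])
a=cv2.resize(t[140:230,230:310],(480,540),interpolation=cv2.INTER_CUBIC)
cv2.imwrite("pics/ct2.png",a)
```

```text
[0.48145412 0.18580221 0.28285623] [-0.16  0.19 -0.3   1.83  0.06  1.13  1.09] 0.9956540952215516
[(np.float64(258.4924061048992), np.float64(219.27494576369162)), (np.float64(257.8765552204553), np.float64(214.59138786825474)), (np.float64(259.1935959401481), np.float64(182.93024997173407))]
```

View pics/w2.png

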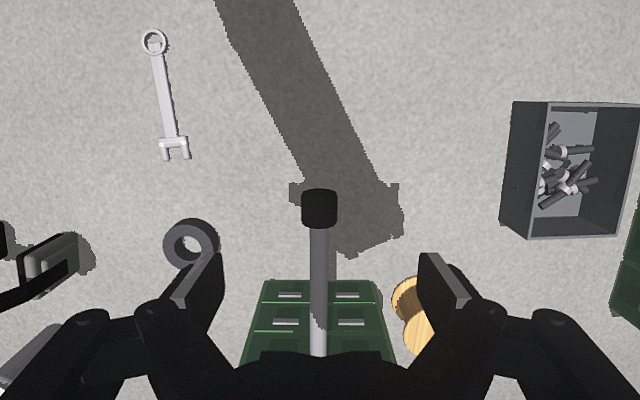

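The rod is fully out, running straight at u ≈ 319 with the knob at (319,208). Next I'll travel to the muffs, turning on the way.

>>> servo_tool(deltas=[1,-0.1,-0.3,-0.1,0.2,1,-0.2,-0.6,-0.2,0.42,1,-0.3,-1,-0.2,0.63,1,-0.3,-1,-0.2,0.84,1,-0.3,-1,-0.2,0.84])

```text
t: 6.33
tcp_pos: [0.5118, 0.0822, 0.3006]
eef_rot: [0.225, 0.974, -0.001, -0.0]
contact_force: [-0.8, 0.4, -0.3]
width: 1.001
gripper_force: 0.0
```

>>> servo_tool(deltas=[1,-0.25,-0.3,0,0.2,1,-0.5,-0.6,0,0.42,1,-0.74,-0.87,0,0.63,1,-0.74,-0.87,0,0.84,1,-0.74,-0.87,0,0.84])

```text
t: 6.75
tcp_pos: [0.5409, -0.0264, 0.3002]
eef_rot: [0.429, 0.903, -0.0, -0.001]
contact_force: [-0.5, 1.0, 0.2]
width: 0.999
gripper_force: 0.0
```

>>> servo_tool(deltas=[1,-0.33,-0.15,0,0.2,1,-0.66,-0.3,0,0.42,1,-1,-0.44,0,0.63,1,-1,-0.44,0,0.84,1,-1,-0.44,0,0.84])

```text
t: 7.17
tcp_pos: [0.5706, -0.1302, 0.3003]
eef_rot: [0.614, 0.789, -0.0, -0.001]
contact_force: [0.7, 1.1, 0.2]
width: 0.998
gripper_force: 0.0
```

>>> servo_tool(deltas=[1,-0.33,0.02,0,0.2,1,-0.66,0.04,0,0.42,1,-1,0.05,0,0.63,1,-1,0.05,0,0.82,1,-1,0.05,0,0.82])

```text
t: 7.58
tcp_pos: [0.6003, -0.2247, 0.3002]
eef_rot: [0.767, 0.642, -0.0, -0.001]
contact_force: [-0.8, 0.8, -0.6]
width: 0.998
gripper_force: 0.0
```

Run:
```python
from h import *
c=cam("wrist");s=bot.read_state();im=snap("wrist","w3")
np.savez("w3.npz",K=c[0],k=c[1],E=c[2])
print(s["tcp_pos"],s["eef_rot"].round(4),s["joint_positions"].round(2),(-c[2][:3,:3].T@c[2][:3,3]).round(3))
print(proj(c,(.603,-.237,.186)),proj(c,(.603,-.237,0)))
```

```text
[ 0.60034063 -0.22473526  0.30017442] [ 7.669e-01  6.417e-01 -1.000e-04 -1.000e-03] [ 0.19  0.4   0.18  1.51 -0.07  1.24  0.2 ] [ 0.614 -0.152  0.443]
(np.float64(326.04628738087223), np.float64(207.50132661930255)) (np.float64(323.94302007304486), np.float64(164.0230943307607))
```

View pics/w3.png

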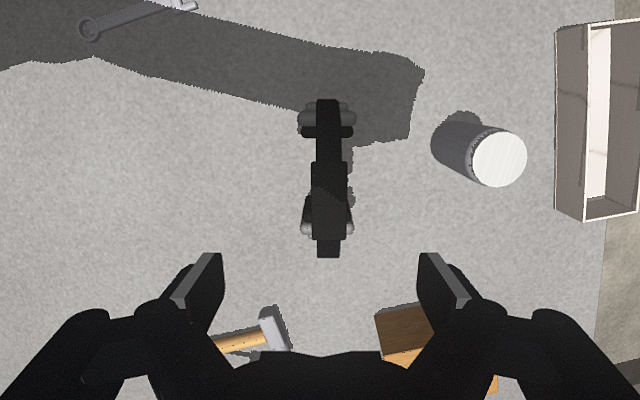

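The pad spans u 311–347, v 162–238, and both cups line up at u ≈ 327, so the yaw is right. The finger middle is at u ≈ 320.5.

Run:
```python
from h import *
z=np.load("w3.npz");c=(z["K"],float(z["k"]),z["E"]);T=cam("top")
a=atz(c,329,162,.179);b=atz(c,329,238,.179);m=(a+b)/2;print(a,b,m,np.linalg.norm(a-b))
print("width",np.linalg.norm(atz(c,311,200,.186)-atz(c,347,200,.186)),"h check",tri(ray(c,*proj(c,m)),ray(T,402.4,176.8)))
from scipy.spatial.transform import Rotation as R
s=bot.read_state();M=R.from_quat(s["eef_rot"]).as_matrix();print("yaw tool y",np.degrees(np.arctan2(M[1,1],M[0,1])))
print((M.T@(np.array([m[0],m[1],.172])-s["tcp_pos"])).round(4))
```

```text
[ 0.61165301 -0.20168878  0.179     ] [ 0.60047896 -0.26709837  0.179     ] [ 0.60606599 -0.23439357  0.179     ] 0.06635716642677025
width 0.02918529943465568 h check (array([ 0.60623773, -0.24012491,  0.164392  ]), [np.float64(1.3), np.float64(1.3)])
yaw tool y -9.792937691562706
[-0.0107  0.0076  0.1283]
```

>>> servo_tool(deltas=[1,-0.11,0.08,0.2,0,1,-0.11,0.08,0.5,0,1,-0.11,0.08,0.8,0,1,-0.11,0.08,0.8,0,1,-0.11,0.08,0.8,0])

```text
t: 8.05
tcp_pos: [0.6053, -0.2342, 0.2197]
eef_rot: [0.765, 0.644, -0.0, -0.003]
contact_force: [0.2, -0.4, 0.5]
width: 1.001
gripper_force: 0.0
```

>>> servo_tool(deltas=[1,0,0,0.25,0,1,0,0,0.49,0,1,0,0,0.49,0,1,0,0,0.49,0])

```text
t: 8.38
tcp_pos: [0.6065, -0.2368, 0.1734]
eef_rot: [0.767, 0.642, 0.0, -0.0]
contact_force: [0.0, -0.6, 1.0]
width: 1.002
gripper_force: 0.0
```

>>> servo_tool(deltas=[1,0,0,0.01,0,-1,0,0,0.01,0,-1,0,0,0.01,0,-1,0,0,0.01,0,-1,0,0,0.01,0,-1,0,0,0.01,0,-1,0,0,0.01,0,-1,0,0,0.01,0,-1,0,0,0.01,0])

```text
t: 9.13
tcp_pos: [0.6063, -0.2385, 0.1721]
eef_rot: [0.768, 0.64, 0.0, 0.0]
contact_force: [-0.9, 0.8, 5.7]
width: 0.333
gripper_force: 60.5
```

Run:
```python
from h import *
c=cam("wrist");s=bot.read_state();im=snap("wrist","w4")
print(s["tcp_pos"],s["width"],s["gripper_force"])
```

```text
[ 0.60630522 -0.23850694  0.17210378] 0.33264231259291793 60.5205759088858
```

View pics/w4.png

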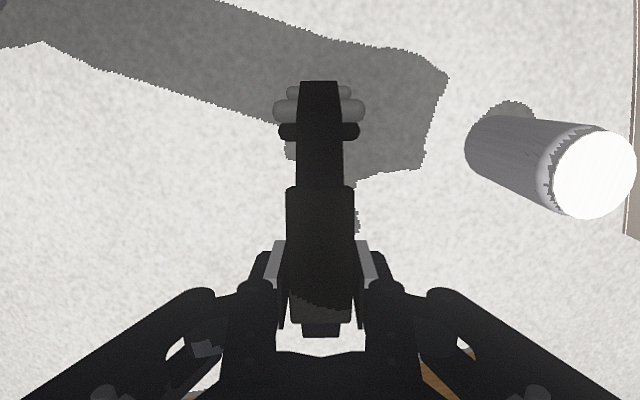

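The pad is gripped centrally, spanning u 287–354 and v 187–322. I'll compute the crown offset and lift.

Run:
```python
from h import *
from scipy.spatial.transform import Rotation as R
c=cam("wrist");s=bot.read_state();M=R.from_quat(s["eef_rot"]).as_matrix()
a=atz(c,320,187,.179);b=atz(c,320,322,.179);m=(a+b)/2
print(np.linalg.norm(a-b),m,(M.T@(m-s["tcp_pos"])).round(4),M.round(3).tolist())
```

```text
0.06793150196686787 [ 0.60711296 -0.23459883  0.179     ] [ 0.004   0.0001 -0.0068] [[0.18, 0.984, 0.001], [0.984, -0.18, -0.0], [-0.0, 0.001, -1.0]]
```

>>> servo_tool(deltas=[-1,0,0,-0.1,0,-1,0,0,-0.3,0,-1,0,0,-0.55,0,-1,0,0,-0.8,0,-1,0,0,-1,0,-1,0,0,-1,0,-1,0,0,-1,0])

```text
t: 9.77
tcp_pos: [0.6064, -0.2383, 0.2722]
eef_rot: [0.768, 0.64, 0.001, 0.001]
contact_force: [-0.5, 0.5, -3.7]
width: 0.336
gripper_force: 59.7
```

>>> servo_tool(deltas=[-1,0,0,-0.25,0,-1,0,0,-0.5,0,-1,0,0,-0.75,0,-1,0,0,-1,0,-1,0,0,-1,0,-1,0,0,-1,0])

```text
t: 10.27
tcp_pos: [0.606, -0.2382, 0.3707]
eef_rot: [0.768, 0.64, 0.0, 0.0]
contact_force: [-0.7, -0.4, -3.5]
width: 0.338
gripper_force: 59.9
```

>>> servo_tool(deltas=[-1,0,0,-0.2,0,-1,0,0,-0.4,0,-1,0,0,-0.5,0,-1,0,0,-0.5,0,-1,0,0,-0.5,0])

```text
t: 10.68
tcp_pos: [0.6057, -0.2381, 0.4195]
eef_rot: [0.768, 0.64, -0.0, -0.001]
contact_force: [0.5, -0.6, -2.4]
width: 0.331
gripper_force: 60.0
```

>>> servo_tool(deltas=[-1,0.15,0,0,-0.05,-1,0.4,-0.1,0,-0.12,-1,0.7,-0.2,0,-0.2,-1,1,-0.25,0,-0.33,-1,1,-0.25,0,-0.33])

```text
t: 11.1
tcp_pos: [0.5998, -0.1243, 0.4197]
eef_rot: [0.704, 0.71, 0.002, -0.003]
contact_force: [0.2, 1.2, -2.4]
width: 0.332
gripper_force: 60.1
```

>>> servo_tool(deltas=[-1,0.25,0,0,0,-1,0.5,-0.05,0,0,-1,0.75,-0.1,0,0,-1,1,-0.1,0,0,-1,1,-0.1,0,0])

```text
t: 11.52
tcp_pos: [0.5896, -0.0261, 0.4197]
eef_rot: [0.706, 0.708, 0.001, -0.003]
contact_force: [-0.5, 1.1, -2.3]
width: 0.335
gripper_force: 60.1
```

>>> servo_tool(deltas=[-1,0.25,0,0,0,-1,0.5,-0.05,0,0,-1,0.75,-0.1,0,0,-1,1,-0.1,0,0,-1,1,-0.1,0,0])

```text
t: 11.93
tcp_pos: [0.5795, 0.0736, 0.4197]
eef_rot: [0.706, 0.708, 0.001, -0.003]
contact_force: [0.6, 1.1, -2.4]
width: 0.33
gripper_force: 60.1
```

>>> servo_tool(deltas=[-1,0.25,0,0,0,-1,0.5,0,0,0,-1,0.75,0,0,0,-1,1,0,0,0,-1,1,0,0,0])

```text
t: 12.35
tcp_pos: [0.5798, 0.1732, 0.4193]
eef_rot: [0.706, 0.708, 0.0, -0.003]
contact_force: [-0.3, 0.7, -2.2]
width: 0.334
gripper_force: 60.1
```

>>> servo_tool(deltas=[-1,0.08,-0.02,0,0,-1,0.08,-0.02,0,0,-1,0.08,-0.02,0.25,0,-1,0.08,-0.02,0.5,0,-1,0.08,-0.02,0.75,0,-1,0.08,-0.02,1,0,-1,0.08,-0.02,1,0,-1,0.08,-0.02,1,0])

```text
t: 13.02
tcp_pos: [0.579, 0.1717, 0.32]
eef_rot: [0.71, 0.704, -0.002, -0.001]
contact_force: [-0.5, -0.2, -1.3]
width: 0.331
gripper_force: 60.2
```

>>> servo_tool(deltas=[-1,0,0,0.25,0,-1,0,0,0.5,0,-1,0,0,0.75,0,-1,0,0,0.8,0,-1,0,0,0.8,0,-1,0,0,0.8,0])

```text
t: 13.52
tcp_pos: [0.5813, 0.1731, 0.2435]
eef_rot: [0.71, 0.704, 0.001, 0.001]
contact_force: [0.4, 0.4, -2.1]
width: 0.335
gripper_force: 60.2
```

Run:
```python
from h import *
c=cam("wrist");s=bot.read_state();im=snap("wrist","w5");sc=snap("scene","s5")
print(s["tcp_pos"],s["contact_force"])
a=cv2.resize(sc[150:290,290:450],(640,560),interpolation=cv2.INTER_CUBIC)
cv2.imwrite("pics/c5.png",np.hstack([cv2.resize(im,(400,250)),cv2.resize(a,(400,350))[:250]]) if 0 else a)
```

```text
[0.58132879 0.17308205 0.24346948] [ 0.40462209  0.42464757 -2.10042862]
```

View pics/w5.png

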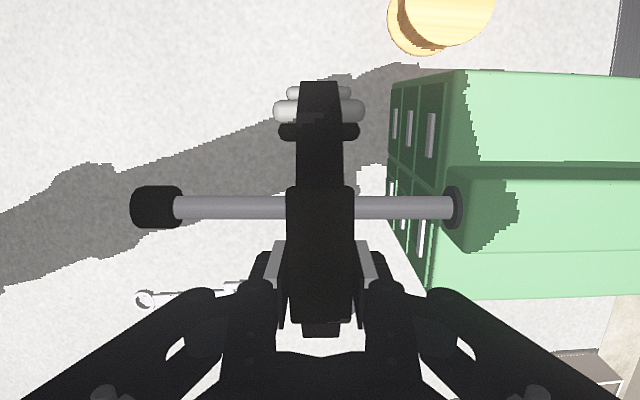

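Rod axis is at v ≈ 208, bare from u 174 to 453, with the pad at u 287–354, v 187–322. I'll compute the remaining offset.

Run:
```python
from h import *
from scipy.spatial.transform import Rotation as R
c=cam("wrist");s=bot.read_state();M=R.from_quat(s["eef_rot"]).as_matrix()
l=atz(c,176,208,.2);r=atz(c,449,207,.2);print("rod",l,r)
dz=s["tcp_pos"][2]-.1721
a=atz(c,320,187,.179+dz);b=atz(c,320,322,.179+dz);m=(a+b)/2;print("pad",m,a,b)
d=(l+r)/2-m;d[2]=0;print("tool shift",(M.T@d).round(4), "tool y yaw",np.degrees(np.arctan2(M[1,1],M[0,1])),"rod yaw",np.degrees(np.arctan2((r-l)[1],(r-l)[0])))
```

```text
rod [0.49589563 0.18550361 0.2       ] [0.65969052 0.18459595 0.2       ]
pad [0.58205557 0.17727339 0.25092358] [0.58233851 0.2112025  0.25092358] [0.58177263 0.14334427 0.25092358]
tool shift [ 0.0077 -0.0043 -0.    ] tool y yaw -0.4936168297160811 rod yaw -0.3174999075391309
```

View pics/c5.png

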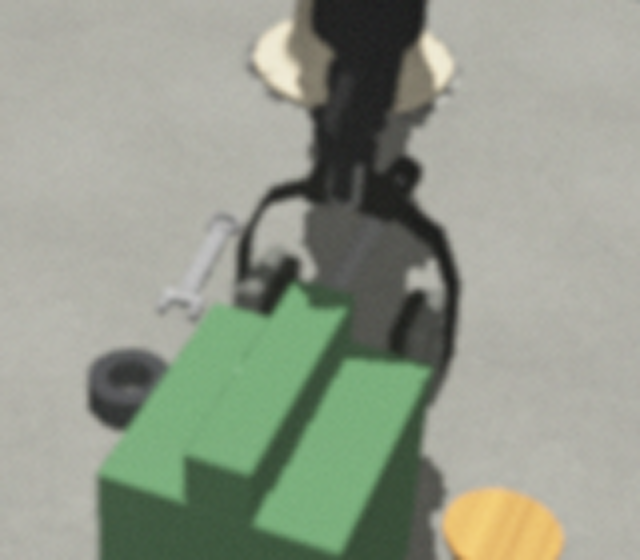

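The scene crop shows the band over the rod with one cup on each side. Next: a small correction, then lowering.

>>> servo_tool(deltas=[-1,0.08,-0.04,0,0,-1,0.08,-0.04,0,0,-1,0.08,-0.04,0.1,0,-1,0.08,-0.04,0.2,0,-1,0.08,-0.04,0.25,0,-1,0.08,-0.04,0.28,0,-1,0.08,-0.04,0.28,0])

```text
t: 14.2
tcp_pos: [0.5756, 0.1804, 0.2122]
eef_rot: [0.71, 0.704, -0.001, -0.0]
contact_force: [-0.1, 0.2, -2.4]
width: 0.332
gripper_force: 60.2
```

>>> servo_tool(deltas=[-1,0,0,0.01,0,-1,0,0,0.02,0,-1,0,0,0.02,0,-1,0,0,0.02,0])

```text
t: 14.53
tcp_pos: [0.5763, 0.1809, 0.2115]
eef_rot: [0.71, 0.704, 0.0, 0.0]
contact_force: [0.5, -0.7, -1.5]
width: 0.331
gripper_force: 60.3
```

>>> servo_tool(deltas=[-1,0,0,0.01,0,-1,0,0,0.02,0,-1,0,0,0.02,0,-1,0,0,0.02,0])

```text
t: 14.87
tcp_pos: [0.5769, 0.1809, 0.2113]
eef_rot: [0.71, 0.704, 0.001, 0.001]
contact_force: [-2.3, -1.1, 8.5]
width: 0.329
gripper_force: 61.4
```

Contact: the force has risen to +8.5 N, so the crown is on the rod. I'll ease off, release, and retreat upward.

>>> servo_tool(deltas=[-1,0,0,-0.01,0,-1,0,0,-0.02,0,0,0,0,-0.02,0,1,0,0,-0.02,0,1,0,0,-0.02,0,1,0,0,-0.02,0,1,0,0,-0.02,0,1,0,0,-0.02,0,1,0,0,-0.02,0,1,0,0,-0.02,0])

```text
t: 15.7
tcp_pos: [0.5761, 0.1809, 0.2113]
eef_rot: [0.71, 0.704, 0.0, -0.0]
contact_force: [0.9, -0.1, 0.2]
width: 1.001
gripper_force: 0.0
```

>>> servo_tool(deltas=[1,0,0,-0.05,0,1,0,0,-0.12,0,1,0,0,-0.25,0,1,0,0,-0.4,0,1,0,0,-0.6,0,1,0,0,-0.8,0,1,0,0,-1,0,1,0,0,-1,0,1,0,0,-1,0])

```text
t: 16.45
tcp_pos: [0.577, 0.1812, 0.3134]
eef_rot: [0.71, 0.704, 0.002, 0.001]
contact_force: [-0.2, 0.7, -0.0]
width: 0.999
gripper_force: 0.0
```

>>> servo_tool(deltas=[1,0,0,-0.4,0,1,0,0,-0.8,0,1,0,0,-0.8,0,1,0,0,-0.8,0,1,0,0,-0.8,0,1,0,0,-0.8,0,1,0,0,-0.8,0,1,0,0,-0.8,0,1,0,0,-0.8,0,1,0,0,-0.8,0])

```text
t: 17.28
tcp_pos: [0.5759, 0.1808, 0.3907]
eef_rot: [0.71, 0.704, -0.0, -0.0]
contact_force: [-0.4, 0.5, 0.0]
width: 0.999
gripper_force: 0.0
```

Run:
```python
from h import *
im=snap("wrist","w6");sc=snap("scene","s6");sc2=snap("scene","s7")
print(bot.read_state()["tcp_pos"])
print(np.abs(sc.astype(int)-sc2)[190:260,330:410].max())
a=cv2.resize(sc[150:290,300:440],(400,400),interpolation=cv2.INTER_CUBIC)
b=np.zeros((400,400,3),np.uint8);b[:250]=cv2.resize(im,(400,250),interpolation=cv2.INTER_AREA)
cv2.imwrite("pics/c6.png",np.hstack([a,b]))
```

```text
[0.57608498 0.18087925 0.39118049]
8
```

View pics/c6.png

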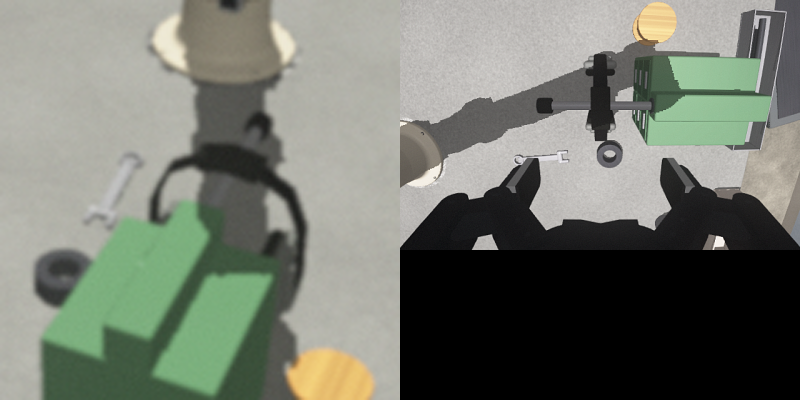

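It hangs on the rod, one cup each side. In the wrist view the knob is at ~(545,105) and the sleeve front at ~(652,105). I'll let it settle, then check for stillness and knob travel against the earlier top picture.

>>> servo_tool(deltas=[1,0,0,-0.3,0,1,0,0,-0.5,0,1,0,0,-0.5,0,1,0,0,-0.5,0,1,0,0,-0.5,0,1,0,0,-0.5,0,1,0,0,-0.5,0,1,0,0,-0.5,0,1,0,0,-0.5,0,1,0,0,-0.5,0])

```text
t: 18.27
tcp_pos: [0.576, 0.1808, 0.4409]
eef_rot: [0.71, 0.704, -0.0, -0.0]
contact_force: [-0.0, -0.3, -0.1]
width: 0.995
gripper_force: 0.0
```

>>> servo_tool(deltas=[1,0,0,0,0,1,0,0,0,0,1,0,0,0,0,1,0,0,0,0,1,0,0,0,0,1,0,0,0,0,1,0,0,0,0,1,0,0,0,0,1,0,0,0,0,1,0,0,0,0])

```text
t: 19.1
tcp_pos: [0.5761, 0.1809, 0.4413]
eef_rot: [0.71, 0.704, 0.0, -0.0]
contact_force: [0.5, 0.6, 0.2]
width: 1.001
gripper_force: 0.0
```

Run:
```python
from h import *
w0=snap("wrist","w7")
f=[]
for i in range(10): f.append(bot.read_camera("wrist").astype(int))
print("motion max/mean vs first:",[ (np.abs(cv2.blur((x-f[0]).astype(np.float32),(3,3)))[:240].max().round(1)) for x in f[1:]])
c=cam("wrist");s=bot.read_state();print(s["tcp_pos"])
g=cv2.cvtColor(w0,cv2.COLOR_BGR2GRAY)
v=int(round(proj(c,(.53,.185,.205))[1]));u0,u1=[int(proj(c,(x,.185,.207))[0]) for x in(.46,.68)]
print(v,u0,u1,g[v,u0:u1].tolist())
print([(x,round(proj(c,(x,.185,.205))[0],1)) for x in(.473,.497,.66)])
```

```text
motion max/mean vs first: [np.float32(125.7), np.float32(125.2), np.float32(35.6), np.float32(27.4), np.float32(120.0), np.float32(61.3), np.float32(59.4), np.float32(74.1), np.float32(130.8)]
[0.57610198 0.18086455 0.44128346]
161 219 409 [94, 92, 90, 91, 101, 94, 96, 93, 91, 94, 103, 59, 35, 31, 37, 33, 34, 34, 37, 35, 32, 33, 33, 33, 34, 38, 35, 33, 35, 39, 31, 24, 31, 111, 105, 97, 104, 100, 97, 101, 101, 100, 95, 99, 99, 102, 97, 97, 100, 96, 101, 100, 102, 97, 101, 101, 101, 99, 98, 100, 97, 97, 98, 101, 99, 97, 95, 98, 96, 99, 102, 98, 98, 96, 100, 93, 100, 97, 98, 99, 94, 100, 96, 96, 98, 97, 99, 86, 33, 22, 30, 36, 28, 34, 30, 26, 33, 30, 34, 35, 31, 35, 32, 31, 33, 30, 31, 33, 36, 28, 28, 28, 30, 30, 40, 74, 106, 95, 99, 99, 99, 94, 101, 98, 96, 101, 95, 100, 98, 98, 96, 97, 100, 96, 104, 99, 101, 98, 97, 101, 99, 96, 96, 98, 98, 97, 96, 101, 95, 102, 96, 99, 100, 101, 98, 100, 99, 101, 98, 104, 99, 97, 103, 97, 102, 102, 100, 100, 101, 104, 106, 106, 73, 48, 51, 55, 63, 66, 76, 82, 82, 85, 85, 89, 84, 85, 85, 83, 88, 84]
[(0.473, np.float64(231.1)), (0.497, np.float64(251.6)), (0.66, np.float64(392.2))]
```

The knob's inner face is still at x ≈ 0.497, so the rod is fully out. The arm jitters, so I'll check motion with the fixed cameras.

Run:
```python
from h import *
T=cam("top");S=cam("scene")
fs=[]
for i in range(8): fs.append((bot.read_camera("scene").astype(np.float32),bot.read_camera("top").astype(np.float32)))
for k,C in((0,S),(1,T)):
    us=[proj(C,(.577,.184+a,z)) for a in(-.09,.09) for z in(.05,.2)]
    x0,x1=int(min(p[0] for p in us))-5,int(max(p[0] for p in us))+5;y0,y1=int(min(p[1] for p in us))-5,int(max(p[1] for p in us))+10
    print((x0,x1,y0,y1),[np.abs(cv2.blur(f[k]-fs[0][k],(3,3)))[y0:y1,x0:x1].max().round(1) for f in fs[1:]])
cv2.imwrite("pics/z.png",np.hstack([cv2.resize(fs[-1][0][170:270,310:410,::-1],(400,400),interpolation=2),cv2.resize(fs[-1][1][130:230,220:320,::-1],(400,400),interpolation=2)]))
```

```text
(344, 416, 197, 267) [np.float32(2.2), np.float32(2.3), np.float32(2.1), np.float32(2.2), np.float32(2.1), np.float32(2.2), np.float32(2.0)]
(224, 299, 178, 201) [np.float32(6.9), np.float32(7.4), np.float32(6.1), np.float32(6.9), np.float32(8.1), np.float32(5.9), np.float32(6.6)][ WARN:0@20.186] global loadsave.cpp:1063 imwrite_ Unsupported depth image for selected encoder is fallbacked to CV_8U.
```

Everything is still to within noise, so I'll hand in.

```bash
python3 -c "
from cell import bot
print(bot.hand_in())"
```

```text
the job is handed in; nothing more can be done
None
```

I pulled the rod out to its stop and hung the ear defenders across it, one cup on each side and at rest in the camera checks; the other things were left in place, and I handed the job in at about 20 s (the hand-in returned no verdict).

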